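# Blow out the gear case and hold its cover plate over the screw holes

### The arm

A 6-joint arm with a two-finger parallel gripper is mounted at the origin on the work surface. World frame = base frame: x ahead of the robot, y to its left, z up, the work surface at z = 0. Lengths are in m, angles in rad, forces in N, time in s.
With the tool pointing down it reaches from about 0.375 to 0.925 m from the base axis. Payload 5.7 kg.
Tool frame: the origin (TCP) lies midway between the tips of the shut fingers; the grasp point (between the pads) lies 19 mm behind it; y points along the fingers, z is the direction in which the jaws open and shut, and the axes are right-handed (so a half turn about y gives the same grasp; the last joint's range is limited). The gripper opens to 85 mm and grips with 20 to 120 N. Pads are 22 mm wide; open, the fingers measure 114 mm over their backs; the gripper's body (76 mm by 85 mm) begins 54 mm behind the grasp point. The pads swing forward as they close: fully open they stand 13 mm farther back than shut.
Start: joints at [-0.115, 0.359, 1.51, -0, 1.272, -0.115], TCP at [0.6, -0, 0.231] pointing down, gripper open.
Joint ranges: [-2.97, 2.97], [-1.01, 2.36], [0.21, 2.38], [-0.96, 4.11], [0.2, 2.71], [-2.98, 2.98]. Speed limits (rad/s): [2.39, 2.39, 3.14, 3.14, 3.14, 3.14].

### API

Orientations are given as a 3x3 rotation matrix whose columns are the frame's x, y, z axes.
In Python, from plant import bot, grip, kinematics, readout, optics, workorder gives the robot as it stands. Calls block until the motion is done:
- bot.move_pose(position, orientation): joint-space move of the TCP to a pose.
- bot.move_linear(position, ori=None, max_speed=0.15, guard=None): straight line of the TCP; ori=None keeps the orientation; max_speed is the mean speed in m/s. With guard (N) it stops when the force on the tool has changed by that much, and returns True; else False.
- bot.movej(angles): joint-space move.
- grip(opening, force=None): opening from 0.0 (shut) to 1.0 (fully open); force is the grip in N (None keeps the last); returns when the fingers have stopped.
- bot.wait(seconds).
- kinematics.solve_ik(position, orientation): joint angles nearest the present ones, or None.
- readout.get_state(): the state.
- optics.snapshot(name): name is "scene" or "side" or "wrist"; returns (picture, depth): 400x640x3 uint8, blue, green, red; 400x640 float32, m along the optical axis (not along the pixel's ray), 0 where there is no reading.
- optics.camera_model(name): a dict with "K" (3x3 intrinsics, pixels), "R" (3x3) and "t" (3): a world point X has camera coordinates R X + t. Camera axes: x right, y down, z forward; pixel columns grow to the right and rows downward; lengths in m; the calibration is good to about 2 mm. A picture is of the moment at which its call begins: read the wrist's pose just before it. camera_model takes no time and is no camera call; for the wrist camera it gives the pose at the moment of the call.
A pose or a line that the arm cannot do raises bot.Unreachable and nothing moves.
- workorder.job_done(): hands the job in, once; it reports no verdict.
The state is a dict: "time": time; "joints": joint angles; "qd": joint speeds; "effort": joint torques, N m; "tool_pos": TCP position; "tool_rot": TCP orientation; "force": force on the tool from outside, world axes, zero at the start; "ft_torque": the same for the moment, N m; "width": opening from 0.0 (shut) to 1.0 (fully open).
Only numpy, scipy, OpenCV 4.12 (cv2) and the standard library are available. Lean on these libraries where they do the work, as an engineer would, in place of code of your own. Each camera call takes 0.05 s, during which the arm holds its last target. There are 200 camera calls.

### The job

Pick up the cordless air duster (it is already blowing), aim its nozzle from about 8 cm away at the spot where the two gears meet in the machine's open gear case, hold it steady there for two full seconds, then stand it upright on the bench again, clear of the machine, and let go. Then lift the cover plate by its handle and finish while still holding it, level and still, about 15 mm above the mouth of the case with its four holes over the four threaded holes, so that I can slip the gasket in and start the screws: do not set it down or let go. Touch the machine with neither duster nor plate, and leave everything else where it lies.

Things in the scene. Friction and masses are not known exactly. Their poses are not given: they have to be found in the camera images.
- air_duster: Drill-shaped cordless air duster, 0.57 kg, upright on its battery foot, right of the machine. Origin: centre of the foot's underside; x forward, z up. Foot 86 (x) by 70 mm; handle 40 by 32 mm; on top a level grey barrel, x -58 to 66 mm, 40 mm wide (y), 44 high, its middle 150 mm and its top 172 mm up. Its weight lies under x = 0 to 10 mm: grip the barrel's sides there. Air blows all the time.
- nozzle: Slim black nozzle with a brass end, 13 mm thick, fixed to the front of the duster, bent 45 degrees down. Origin: centre of the open tip, 127 mm forward of the duster's origin and 111 mm above its foot. x axis: direction of the air jet (forward and 45 degrees down when the duster is upright); y is level.
- gear_mesh (a point): The spot to blow at: top of the place where the two gears meet, in the middle of the open gear case, 32 mm below its mouth (72 mm in x by 112 mm in y wide), so that a jet 45 degrees down from any side reaches it. Axes are the machine's.
- sizer: Cane sizing machine, fixed to the bench, each time at another place and turn. Origin: on the bench below the middle of its gear case; x points away from the robot, to motor and rolls. Bed y -105 to 105, x -80 to 290 mm, 25 mm high. Gear case 120 (x) by 160 mm (y), open mouth 150 mm up; bearing caps on its front reach x = -66 mm. Motor and rolls, x above 98 mm, are up to 177 mm high.
- case_mouth (a point): Centre of the gear case's mouth, in the plane of the aluminium flange face round it, 150 mm above the bench. z = up.
- tap0 (a point): Threaded hole (6 mm screws) in the flange face, at x = -47, y = -67 mm in the machine's frame; the point is at the hole's centre on the face.
- tap1 (a point): The same, at x = 47, y = -67 mm.
- tap2 (a point): The same, at x = 47, y = 67 mm.
- tap3 (a point): The same, at x = -47, y = 67 mm.
- cover: Aluminium cover plate, 120 (x) by 160 (y) by 5 mm, 0.32 kg, flat on the bench at the left. Origin: centre of its underside; z up. Dark bow handle on it: a flat bar along y, 110 mm long, 12 mm wide (x), 10 mm high, its centre 40 mm above the origin, legs at y = -50 and 50 mm, 30 mm free under the bar. The weight lies under the bar's middle. It fits the case either way round (by half a turn).
- hole0 (a point): Screw hole of the cover plate, 14 mm wide, through the plate, at x = -47, y = -67 mm in the plate's frame; the point is at the hole's centre on the underside. It belongs over tap0, or over tap2 if the plate is turned by half a turn.
- hole1 (a point): The same, at x = 47, y = -67 mm; over tap1 (or tap3).
- hole2 (a point): The same, at x = 47, y = 67 mm; over tap2 (or tap0).
- hole3 (a point): The same, at x = -47, y = 67 mm; over tap3 (or tap1).
- gasket: Bystander: flat black rubber gasket, an open frame of 120 by 160 mm, 4 mm thick, lying on the bench on the left side like the plate, nearer or farther than it. Origin: centre of its underside.
- screw_dish: Bystander: small steel dish with four screws, 88 mm wide, 14 mm high. Origin: centre of its underside.
- spanner: Bystander: steel spanner, 170 mm long, lying at the right of the machine, beyond the duster. Origin in its middle.
- bodkin: Bystander: weaver's bodkin with a wooden handle, 190 mm long, lying in front of the machine, between it and the duster. Origin in its middle.
- grease_tin: Bystander: round tin, 74 mm wide, 62 mm high, at the left. Origin: centre of its underside.
- small_basket: Bystander: round woven basket, 150 mm wide at the rim, 90 mm high, at the right, beyond the duster. Origin: centre of its underside.
- woven_base: Bystander: round flat base of an unfinished basket, 170 mm wide, 10 mm high, at the far left. Origin: centre of its underside.
- mallet: Bystander: wooden mallet, 240 mm long, lying at the far right. Origin in its middle.
Not all that is in view belongs to the job. There is more than one size of the air_duster; the job needs the larger.

How it is judged:
By the outcome, as a careful person would: the job done as asked, in the order asked, and still so for the second after the job is handed in, while the arm keeps its last pose, push and grip.
It also fails if it takes over 69 s, if anything falls off the work surface, if the arm or the gripper's body presses on something with over 40 N, if the wrist force passes 120 N, or if a joint passes its speed limit or range.

## Working session

There is one attempt and no reset: what is moved stays moved. The work goes in short steps, each a Python script; the robot and the scene stay as the last script left them, time stands still between calls to the robot, and variables do not carry over. Pictures are saved under pics/ and viewed, about 8 in all and at most 12, crops included, and the job is handed in when it is done.

```bash
ls; mkdir -p pics; python3 - <<'E'
from plant import bot, grip, kinematics, readout, optics, workorder
import cv2,numpy as np
for n in ("scene","side"):
    p,d=optics.snapshot(n); cv2.imwrite(f"pics/{n}0.png",p); np.save(f"pics/{n}0.npy",d)
    m=optics.camera_model(n); print(n,m["K"].round(1).tolist(),(-m["R"].T@m["t"]).round(3),m["R"][2].round(3),(d>0).mean())
s=readout.get_state();print(s["time"],s["tool_rot"].round(3) if hasattr(s["tool_rot"],'round') else s["tool_rot"])
E
```

```text
pics
scene [[435.1, 0.0, 323.5], [0.0, 435.1, 208.4], [0.0, 0.0, 1.0]] [ 0.886 -0.759  1.005] [-0.354  0.609 -0.71 ] 0.99615625
side [[506.6, 0.0, 316.3], [0.0, 506.6, 188.7], [0.0, 0.0, 1.0]] [ 1.202 -1.026  1.261] [-0.43   0.599 -0.675] 0.9957265625
0.1 [[ 0.    -0.002  1.   ]
 [-1.     0.     0.   ]
 [-0.    -1.    -0.002]]
```

View pics/scene0.png

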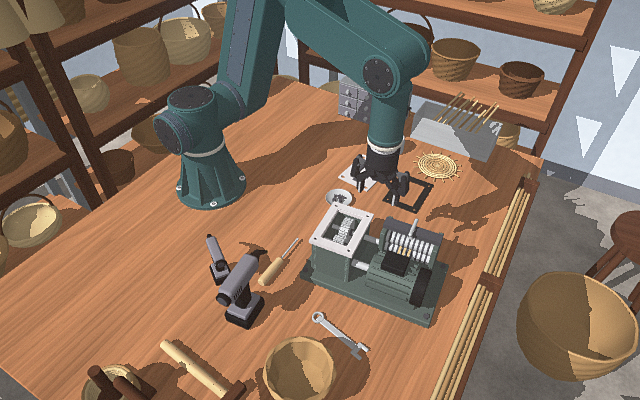

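View pics/side0.png

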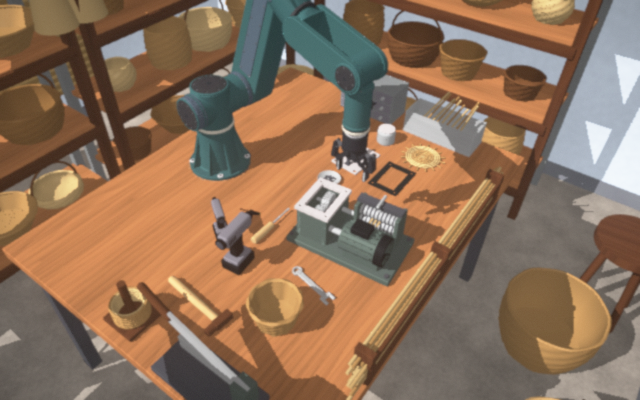

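The scene view shows the machine's flange at about (342,227), the dusters at (240,290) and (216,258), and the plate hidden behind the gripper at about (355,180). The gasket is at (408,193). I'll get positions from the depth data.

```bash
cat > h.py <<'E'
from plant import bot, grip, kinematics, readout, optics, workorder
import cv2,numpy as np
def cloud(n,d,m=None):
    m=m or optics.camera_model(n); K=m["K"]; v,u=np.indices(d.shape)
    c=np.stack([(u-K[0,2])/K[0,0]*d,(v-K[1,2])/K[1,1]*d,d],-1)
    return (c-m["t"])@m["R"]   # world
def ray(m,uv,z):
    K,R,t=m["K"],m["R"],m["t"]; C=-R.T@t
    r=R.T@np.linalg.inv(K)@np.array([uv[0],uv[1],1.]); return C+r*(z-C[2])/r[2]
def rect(P):
    c,s,a=cv2.minAreaRect((P[:,:2]*1000).astype(np.float32)); return np.round(c,1),np.round(s,1),round(a,1)
E
python3 - <<'E'
from h import *
for n in("scene","side"):
    d=np.load(f"pics/{n}0.npy"); p=cv2.imread(f"pics/{n}0.png"); W=cloud(n,d); z=W[...,2]
    print(n,"bench",np.median(z[(abs(W[...,0]-.6)<.25)&(abs(W[...,1])<.4)&(abs(z)<.02)]))
    gray=(p.max(-1).astype(int)-p.min(-1)<40)
    mk=((abs(z-.150)<.006)&gray&(p.min(-1)>120)&(d>0)).astype(np.uint8)
    mk=cv2.morphologyEx(mk,cv2.MORPH_CLOSE,np.ones((3,3)))
    k,l,st,ce=cv2.connectedComponentsWithStats(mk)
    for i in range(1,k):
        if st[i,4]>150: print(" flange",st[i],rect(W[l==i]))
    for lo,hi in((.11,.135),(.135,.16),(.160,.185)):
        mk=((z>lo)&(z<hi)&(W[...,1]<0)&(W[...,1]>-.5)&(W[...,0]>.3)&(W[...,0]<1)).astype(np.uint8)
        k,l,st,ce=cv2.connectedComponentsWithStats(mk)
        for i in range(1,k):
            if st[i,4]>40: print(" z",lo,hi,st[i],rect(W[l==i]),W[l==i].mean(0).round(3), z[l==i].max().round(3))
p=cv2.imread("pics/scene0.png"); cv2.imwrite("pics/c1.png",cv2.resize(p[140:340,180:480],None,fx=2.66,fy=2.66,interpolation=cv2.INTER_CUBIC))
E
```

```text
scene bench 0.00043733695791863794
 flange [339  76  28  16 151] (array([203.4, 611.5]), array([ 52.7, 130.2]), 64.2)
 flange [ 309  201   65   56 1292] (array([ 657.9, -377.7]), array([155.2, 875.2]), 20.9)
 z 0.11 0.135 [322 212  18  26  62] (array([493. , -47.7]), array([ 8.9, 94.5]), 0.5) [ 0.493 -0.035  0.119] 0.134
 z 0.11 0.135 [332 217  22  29 253] (array([533.5, -46.4]), array([40.4, 89.8]), 7.8) [ 0.538 -0.05   0.122] 0.135
 z 0.11 0.135 [379 234  31  14 143] (array([666.8,  -4.9]), array([80.2, 23.3]), 22.5) [ 0.662 -0.008  0.12 ] 0.134
 z 0.11 0.135 [312 244  40  20 214] (array([ 544.7, -133.2]), array([107.9,  15.6]), 11.2) [ 0.547 -0.133  0.122] 0.135
 z 0.11 0.135 [ 367  251   65   46 1142] (array([719.9, -90.6]), array([150. ,  84.9]), 5.4) [ 0.731 -0.104  0.125] 0.135
 z 0.11 0.135 [215 253  10  13  78] (array([ 310.1, -292.4]), array([30.3, 20.1]), 90.0) [ 0.309 -0.294  0.117] 0.123
 z 0.11 0.135 [478 274  25  24 224] (array([926. , -17.6]), array([34.4, 54.7]), 89.7) [ 0.928 -0.011  0.123] 0.135
 z 0.11 0.135 [239 282  10  15  47] (array([ 421.9, -334.4]), array([ 
[... 1778 characters left out ...]
 z 0.11 0.135 [354 342  26  21 264] (array([ 925.4, -419.5]), array([56.9, 37.1]), 7.9) [ 0.928 -0.425  0.125] 0.134
 z 0.135 0.16 [295 180  53  43 780] (array([536.6, -69.5]), array([123.8, 147.1]), 5.9) [ 0.539 -0.082  0.146] 0.157
 z 0.135 0.16 [354 198  22  11  76] (array([661.6,  -9.5]), array([64.7, 25.9]), 12.4) [ 0.648 -0.009  0.149] 0.16
 z 0.135 0.16 [215 210  42  40 256] (array([ 411.6, -317.2]), array([ 38.5, 179.3]), 2.2) [ 0.42  -0.337  0.148] 0.16
 z 0.135 0.16 [351 218  29  21 330] (array([711.6, -92.6]), array([56. , 87.3]), 88.3) [ 0.709 -0.097  0.148] 0.16
 z 0.16 0.185 [216 211  35  35 474] (array([ 407.6, -330.1]), array([ 44.1, 147.8]), 6.4) [ 0.41  -0.338  0.168] 0.176
```

View pics/c1.png

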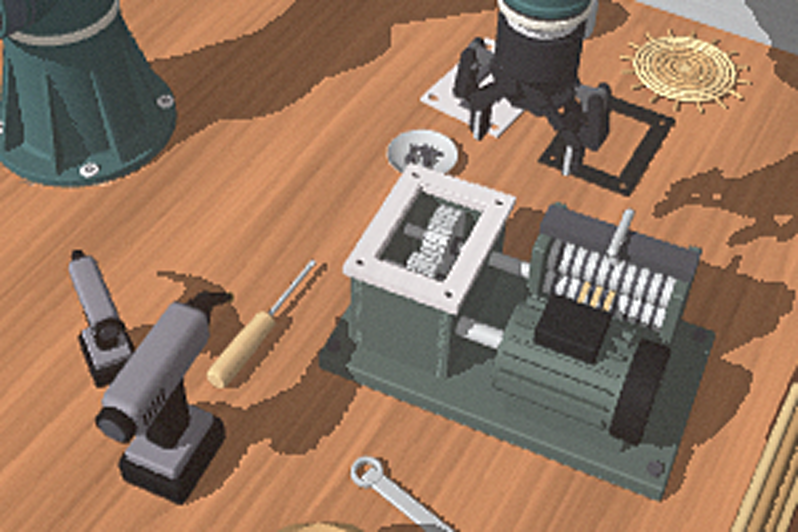

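The larger duster is the front one in the crop, with its barrel top at 0.17 m and its nozzle pointing roughly +y. The tap holes are at crop pixels (417,175), (500,203), (447,295) and (360,262). Next I'll hover over the duster and look from close by.

```bash
cat >> h.py <<'E'
def Rt(a):
    c,s=np.cos(a),np.sin(a); return np.array([[s,0,c],[-c,0,s],[0,-1,0.]])
def st():
    s=readout.get_state(); print("t",round(s["time"],2),"pos",np.round(s["tool_pos"],4),"F",np.round(s["force"],2),"M",np.round(s["ft_torque"],2),"w",round(s["width"],3),"q",np.round(s["joints"],2)); return s
E
python3 - <<'E'
from h import *
m=optics.camera_model("scene"); p=cv2.imread("pics/scene0.png"); g=cv2.cvtColor(p,cv2.COLOR_BGR2GRAY).astype(float)
Q=[]
for u,v in [(417,175),(500,203),(447,295),(360,262)]:
    u,v=u/2.66+180,v/2.66+140; u0,v0=int(round(u)),int(round(v))
    w=np.clip(170-g[v0-2:v0+3,u0-2:u0+3],0,None); vv,uu=np.indices(w.shape)
    uv=(u0-2+(w*uu).sum()/w.sum(),v0-2+(w*vv).sum()/w.sum()); Q.append(ray(m,uv,.150)); print(np.round((u,v),1),np.round(uv,2),Q[-1].round(4))
Q=np.array(Q); print("centre",Q.mean(0),np.linalg.norm(np.diff(Q[[0,1,2,3,0]],axis=0),axis=1))
for n in("scene","side"):
    W=cloud(n,np.load(f"pics/{n}0.npy")); z=W[...,2]
    s=(abs(z-.171)<.005)&(abs(W[...,0]-.41)<.06)&(abs(W[...,1]+.34)<.11); P=W[s]; print(n,rect(P),P.mean(0)); 
    for lo in np.arange(-.42,-.22,.02):
        b=P[(P[:,1]>=lo)&(P[:,1]<lo+.02)]
        if len(b): print(round(lo,2),len(b),b[:,0].min().round(3),b[:,0].max().round(3))
bot.move_pose([.41,-.345,.34],Rt(np.radians(6.5))); st()
mm=optics.camera_model("wrist"); p,d=optics.snapshot("wrist"); cv2.imwrite("pics/w1.png",p); np.savez("pics/w1.npz",d=d,**mm)
E
```

```text
[336.8 205.8] [335.54 205.32] [0.482  0.0026 0.15  ]
[368.  216.3] [367.31 215.96] [0.5764 0.0117 0.15  ]
[348.  250.9] [348.18 250.35] [ 0.5891 -0.1214  0.15  ]
[315.3 238.5] [314.7  238.18] [ 0.4955 -0.1305  0.15  ]
centre [ 0.53573238 -0.05938612  0.15      ] [0.09483621 0.13372052 0.09411598 0.13383646]
scene (array([ 407.7, -333.9]), array([ 38.8, 138. ]), 7.4) [ 0.40848095 -0.3366342   0.17112367]
-0.42 5 0.41 0.42
-0.4 96 0.395 0.43
-0.38 120 0.392 0.43
-0.36 120 0.39 0.428
-0.34 111 0.388 0.426
-0.32 108 0.386 0.424
-0.3 106 0.383 0.421
-0.28 38 0.383 0.418
side (array([ 407.7, -336.3]), array([ 40.8, 131.3]), 4.6) [ 0.40818216 -0.33543297  0.16976872]
-0.42 3 0.409 0.421
-0.4 38 0.396 0.432
-0.38 64 0.391 0.431
-0.36 59 0.389 0.428
-0.34 63 0.388 0.426
-0.32 53 0.387 0.423
-0.3 58 0.383 0.423
-0.28 17 0.387 0.424
t 1.61 pos [ 0.4104 -0.3442  0.3396] F [ 0.1   0.12 -0.36] M [-0.01  0.02  0.03] w 1.003 q [-0.83  0.18  1.49  0.    1.47 -0.94]
```

View pics/w1.png

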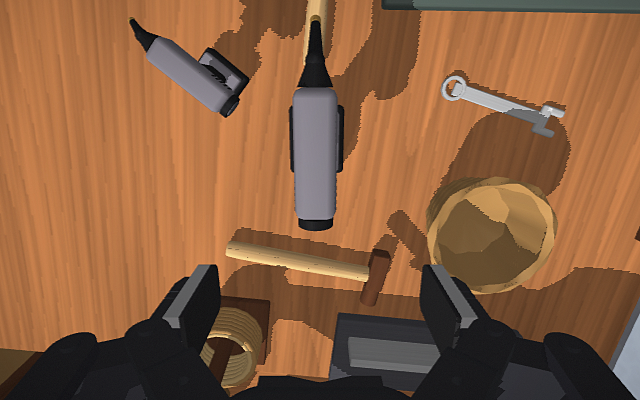

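The wrist view shows the grey barrel at (294–338, 88–222), with the nozzle pointing up the image and the foot below it. I'll measure it from there.

```bash
python3 - <<'E'
from h import *
f=np.load("pics/w1.npz"); m={k:f[k] for k in"KRt"}; p=cv2.imread("pics/w1.png"); W=cloud("wrist",f["d"],m); z=W[...,2]
hsv=cv2.cvtColor(p,cv2.COLOR_BGR2HSV)
box=np.zeros(z.shape,bool); box[10:240,280:355]=1
g=box&(z>.140)&(p.max(-1)>75); b=box&(z>.140)
for nm,k in(("grey",g),("all",b)):
    print(nm,rect(W[k]),"topz",np.median(z[k&(z>.165)]), rect(W[k&(z>.163)]))
P=W[b&(z>.150)]; 
a=np.radians(96.7); u=np.array([np.cos(a),np.sin(a)]); s=P[:,:2]@u
mid=[]
P=W[g]; s=P[:,:2]@u; n=P[:,:2]@[-u[1],u[0]]
for q in np.linspace(s.min()+.02,s.max()-.02,6):
    k=abs(s-q)<.004; mid.append((q,(n[k].min()+n[k].max())/2,n[k].max()-n[k].min()))
print(np.round(mid,4), s.min(),s.max(), "slope deg",np.degrees(np.polyfit(*np.array(mid).T[:2],1)))
ft=box&(z>.01)&(z<.07); print("foot",rect(W[ft]),z[ft].max())
E
```

```text
grey (array([ 403. , -316.3]), array([ 40.8, 170.9]), 6.1) topz 0.17218380832250865 (array([ 404.6, -333.2]), array([ 39.9, 136.4]), 6.4)
all (array([ 402.7, -313.8]), array([ 40.8, 175.8]), 6.2) topz 0.1720843007650104 (array([ 403.9, -327.1]), array([ 40. , 148.6]), 6.5)
[[-0.4264 -0.363   0.0389]
 [-0.4002 -0.3632  0.0402]
 [-0.3741 -0.3634  0.0389]
 [-0.3479 -0.3626  0.0378]
 [-0.3218 -0.3633  0.0397]
 [-0.2956 -0.3633  0.0204]] -0.4464042385668062 -0.2756158484591188 slope deg [ -0.08250171 -20.83595273]
foot (array([ 399.4, -278.6]), array([ 70.1, 194.6]), 5.3) 0.052409519250448296
```

```bash
python3 - <<'E'
from h import *
f=np.load("pics/w1.npz"); m={k:f[k] for k in"KRt"}; p=cv2.imread("pics/w1.png"); W=cloud("wrist",f["d"],m); z=W[...,2]
a=np.radians(96.6); u=np.array([np.cos(a),np.sin(a)]); v=np.array([-u[1],u[0]])
S=W[...,:2]@u; N=W[...,:2]@v
print([ (r,p[r,316].tolist(),round(S[r,316],4),round(z[r,316],3)) for r in list(range(78,98,2))+list(range(214,234,2))])
ft=(z>.02)&(z<.06)&(abs(N+.363)<.045); ft[:90]=0; ft[200:]=0
print("foot",S[ft].min(),S[ft].max(),N[ft].min(),N[ft].max(),ft.sum(),np.percentile(z[ft],[5,50,95]))
for s0 in(.5*(S[ft].min()+S[ft].max()),): print("origin",s0*u-.3632*v)
E
```

```text
[(78, [29, 27, 27], np.float64(-0.3044), np.float64(0.164)), (80, [29, 27, 28], np.float64(-0.3061), np.float64(0.165)), (82, [30, 27, 27], np.float64(-0.3077), np.float64(0.165)), (84, [31, 27, 29], np.float64(-0.3094), np.float64(0.166)), (86, [24, 24, 22], np.float64(-0.311), np.float64(0.167)), (88, [81, 76, 78], np.float64(-0.3126), np.float64(0.166)), (90, [87, 83, 84], np.float64(-0.3142), np.float64(0.17)), (92, [102, 97, 99], np.float64(-0.3159), np.float64(0.17)), (94, [114, 106, 111], np.float64(-0.3175), np.float64(0.17)), (96, [129, 118, 124], np.float64(-0.3191), np.float64(0.172)), (214, [146, 136, 141], np.float64(-0.4269), np.float64(0.172)), (216, [143, 135, 140], np.float64(-0.4291), np.float64(0.172)), (218, [155, 144, 149], np.float64(-0.4317), np.float64(0.17)), (220, [0, 0, 0], np.float64(-0.4356), np.float64(0.166)), (222, [38, 36, 36], np.float64(-0.4364), np.float64(0.169)), (224, [36, 33, 34], np.float64(-0.4385), np.float64(0.169)), (226, [35, 32, 34], np.float64(-0.4413), np.float64(0.167)), (228, [34, 31, 32], np.float64(-0.4432), np.float64(0.168)), (230, [31, 19, 12], np.float64(-0.4451), np.float64(0.168)), (232, [78, 130, 201], np.float64(-0.5196), np.float64(0.003))]
foot -0.4206128951551638 -0.3347582822404889 -0.3984714932200278 -0.3283267298977117 682 [0.03250548 0.03603905 0.04954036]
origin [ 0.40420309 -0.3334374 ]
```

```bash
cat >> h.py <<'E'
C=np.array([.5357,-.0594]); AM=np.radians(5.7); YM=np.array([-np.sin(AM),np.cos(AM)])
G=np.array([.4036,-.3283]); AD=np.radians(6.6); ZG=.128
E
python3 - <<'E'
from h import *
bot.move_linear([*G,.23],Rt(AD),max_speed=.15)
print(bot.move_linear([*G,ZG],max_speed=.1,guard=15)); st()
grip(0.0,60); s=st()
bot.move_linear([*G,ZG+.10],max_speed=.08); st()
t=C-.1786*YM
bot.move_linear([*t,ZG+.10],Rt(AM),max_speed=.15); st()
for n in("scene","side"):
    p,d=optics.snapshot(n); cv2.imwrite(f"pics/{n}1.png",p); np.save(f"pics/{n}1.npy",d)
    W=cloud(n,d); k=(W[...,2]>.255)&(abs(W[...,0]-.555)<.12)&(abs(W[...,1]+.24)<.13)&(W[...,2]<.29)
p=cv2.imread("pics/scene1.png"); q=cv2.imread("pics/side1.png")
cv2.imwrite("pics/c2.png",np.hstack([cv2.resize(x,(400,500),interpolation=cv2.INTER_CUBIC) for x in(p[150:350,230:390],q[120:320,220:380])]))
E
```

```text
False
t 3.72 pos [ 0.404  -0.3287  0.1286] F [0.18 0.75 0.27] M [0.04 0.03 0.06] w 1.001 q [-0.82  0.37  1.8   0.    0.98 -0.93]
t 4.21 pos [ 0.4041 -0.3286  0.1285] F [0.43 1.09 4.36] M [ 0.15  0.04 -0.05] w 0.46 q [-0.82  0.37  1.8   0.    0.98 -0.93]
t 5.61 pos [ 0.4033 -0.328   0.2274] F [-0.4   0.76 -5.07] M [0.   0.01 0.01] w 0.461 q [-0.82  0.25  1.69 -0.    1.21 -0.93]
t 6.92 pos [ 0.5526 -0.2375  0.2279] F [-0.45 -0.41 -5.62] M [-0.02 -0.   -0.01] w 0.459 q [-0.52  0.36  1.51 -0.    1.27 -0.62]
```

View pics/c2.png

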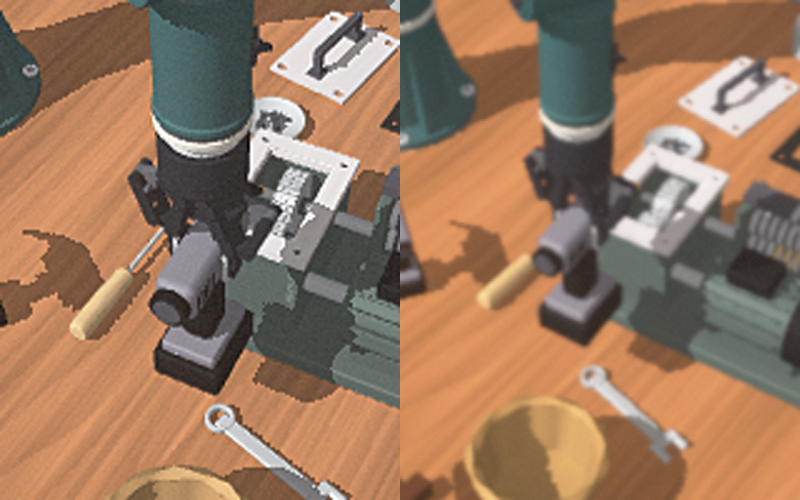

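The duster is held upright at 5.6 N with no tilt, and the plate is now in full view at crop (340,55). I'll descend to the aim pose and check with the wrist camera.

```bash
python3 - <<'E'
from h import *
t=C-.1786*YM
bot.move_linear([*t,ZG+.0636],max_speed=.08); bot.wait(.3); s=st()
m=optics.camera_model("wrist"); p,d=optics.snapshot("wrist"); cv2.imwrite("pics/w2.png",p); np.savez("pics/w2.npz",d=d,**m)
W=cloud("wrist",d,m); X=np.array([np.cos(AM),np.sin(AM)]); my=(W[...,:2]-C)@YM; mx=(W[...,:2]-C)@X; z=W[...,2]
k=(z>.162)&(abs(mx)<.03)&(my>-.12)&(d>0)
for lo in np.arange(-.12,.02,.008):
    b=k&(my>=lo)&(my<lo+.008)
    if b.sum()>5: print(round(lo,3),b.sum(),mx[b].min().round(4),mx[b].max().round(4),z[b].min().round(3),z[b].max().round(3))
def px(P):
    c=m["R"]@P+m["t"]; q=m["K"]@c; return (q[:2]/q[2]).round(1)
print("mesh px",px(np.array([*C,.118])),"tip px",px(np.array([*(C-.0566*YM),.1746])))
E
```

```text
t 7.93 pos [ 0.5537 -0.2373  0.1921] F [-0.32 -0.57 -4.94] M [-0.01  0.04  0.04] w 0.461 q [-0.52  0.4   1.55 -0.    1.19 -0.62]
-0.12 2835 -0.0163 0.0171 0.211 0.235
-0.112 2079 -0.0132 0.0146 0.216 0.23
-0.104 1597 -0.0101 0.0112 0.215 0.226
-0.096 1279 -0.008 0.0095 0.208 0.224
-0.088 869 -0.0062 0.0076 0.199 0.219
-0.08 685 -0.0055 0.0068 0.192 0.209
-0.072 111 -0.0049 0.0063 0.188 0.199
mesh px [ 318.4 -123.2] tip px [318.2 -27.6]
```

View pics/w2.png

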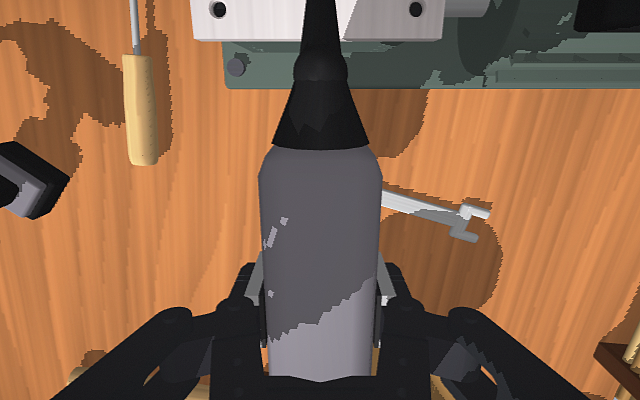

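The nozzle is centred within 1 mm of the case's middle line, so the aim is good. Next: hold, return the duster, release, and hover over the plate.

```bash
python3 - <<'E'
from h import *
bot.wait(2.8); st()
t=C-.1786*YM
bot.move_linear([*t,ZG+.10],max_speed=.1)
bot.move_linear([*G,ZG+.10],Rt(AD),max_speed=.15)
bot.move_linear([*G,ZG+.012],max_speed=.08); bot.wait(.2)
print(bot.move_linear([*G,ZG-.004],max_speed=.02,guard=4)); st()
grip(1.0); bot.wait(.2); st()
bot.move_linear([*G,.30],max_speed=.12)
# plate from scene1
for n in("scene","side"):
    p=cv2.imread(f"pics/{n}1.png"); d=np.load(f"pics/{n}1.npy"); W=cloud(n,d); z=W[...,2]
    k=((p.min(-1)>150)&(z>-.004)&(z<.012)&(W[...,1]>.03)&(W[...,0]>.25)&(W[...,0]<.75)).astype(np.uint8)
    c,l,s_,ce=cv2.connectedComponentsWithStats(k); 
    for i in range(1,c):
        if s_[i,4]>150: print(n,s_[i],rect(W[l==i]))
E
```

```text
t 10.78 pos [ 0.5534 -0.2371  0.1916] F [ 0.04  0.61 -5.61] M [ 0.02 -0.    0.02] w 0.462 q [-0.52  0.4   1.55 -0.    1.19 -0.62]
True
t 14.66 pos [ 0.4036 -0.3281  0.1284] F [-0.11  0.72  6.65] M [0.01 0.23 0.01] w 0.465 q [-0.82  0.37  1.8   0.    0.98 -0.93]
t 15.38 pos [ 0.4026 -0.3271  0.1274] F [0.25 0.56 0.48] M [ 0.03 -0.02  0.01] w 1.0 q [-0.82  0.37  1.8   0.    0.98 -0.93]
scene [451  23  93  23 278] (array([ 499.9, 1731.3]), array([497.7,  41.1]), 1.3)
scene [338 155  53  37 678] (array([416. , 335.3]), array([170.4, 127.5]), 82.9)
side [332 143  48  32 628] (array([415.1, 331.8]), array([170.2, 128.8]), 85.5)
```

```bash
python3 - <<'E'
from h import *
bot.move_pose([.416,.333,.34],Rt(np.radians(-6))); bot.wait(.2); st()
m=optics.camera_model("wrist"); p,d=optics.snapshot("wrist"); cv2.imwrite("pics/w3.png",p); np.savez("pics/w3.npz",d=d,**m)
q,d=optics.snapshot("scene"); cv2.imwrite("pics/scene2.png",q)
cv2.imwrite("pics/c3.png",np.vstack([cv2.resize(p,(560,350)),cv2.resize(q[150:350,160:480],(400,250))] if 0 else [cv2.resize(p,(512,320)),cv2.resize(q[150:312,160:480],(512,260))]))
W=cloud("wrist",np.load("pics/w3.npz")["d"],m); z=W[...,2]
k=((p.min(-1)>140)&(z>0)&(z<.012)).astype(np.uint8)
c,l,s_,ce=cv2.connectedComponentsWithStats(k)
for i in range(1,c):
    if s_[i,4]>2000: print(s_[i],rect(W[l==i]))
# bar
k=(z>.03)&(z<.06)&(p.max(-1)<110)&(abs(W[...,0]-.416)<.1)&(abs(W[...,1]-.333)<.1); print("bar",k.sum(),rect(W[k]),np.median(z[k]))
E
```

```text
t 19.52 pos [0.4163 0.3325 0.34  ] F [-0.06  0.01 -0.36] M [ 0.01  0.01 -0.03] w 1.0 q [ 0.54  0.18  1.49 -0.    1.47  0.65]
[ 272   83   93  117 7722] (array([415.2, 333.8]), array([160.1, 120.7]), 84.3)
bar 782 (array([414.9, 334.5]), array([109.1,  11.9]), 84.4) 0.045636873902810265
```

View pics/c3.png

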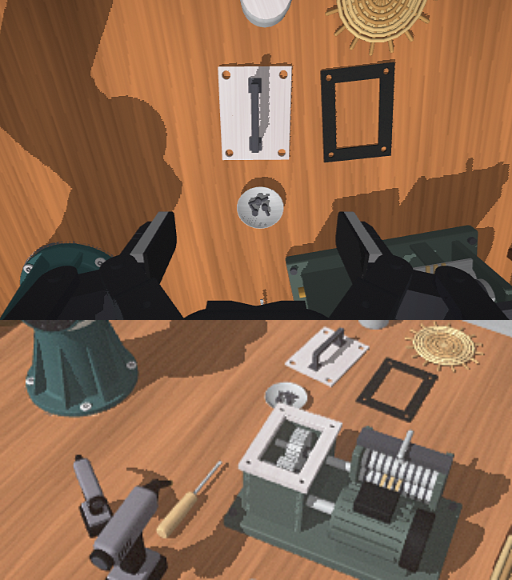

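The picture shows the duster upright at its old place, and the plate clear of the gasket and dish. Plate centre is (0.415,0.334) and its yaw is -5.7°. Next I'll grasp the handle, lift, and hover high over the case.

```bash
cat >> h.py <<'E'
PC=np.array([.4150,.3342]); AP=np.radians(-5.65); ZP=.0205
E
python3 - <<'E'
from h import *
f=np.load("pics/w2.npz"); m={k:f[k] for k in"KRt"}; g=cv2.cvtColor(cv2.imread("pics/w2.png"),cv2.COLOR_BGR2GRAY)
for u,v in((218,9),(415,9)):
    w=(g[0:22,u-12:u+13]<90); vv,uu=np.nonzero(w); print("wrist tap",uu.mean()+u-12,vv.mean(),ray(m,(uu.mean()+u-12,vv.mean()),.150).round(4))
X=np.array([np.cos(AM),np.sin(AM)]); print("scene-based",C-.067*YM-.047*X,C-.067*YM+.047*X)
bot.move_linear([*PC,.12],Rt(AP),max_speed=.15)
print(bot.move_linear([*PC,ZP],max_speed=.08,guard=12)); st()
grip(0.0,80); st()
bot.move_linear([*PC,ZP+.03],max_speed=.05); st()
bot.move_linear([*PC,ZP+.26],max_speed=.15)
bot.move_linear([*C,ZP+.26],Rt(AM),max_speed=.15)
bot.move_linear([*C,ZP+.21],max_speed=.08); bot.wait(.3); st()
for n in("scene","side","wrist"):
    m=optics.camera_model(n); p,d=optics.snapshot(n); cv2.imwrite(f"pics/{n}3.png",p); np.savez(f"pics/{n}3.npz",d=d,**m)
    W=cloud(n,d); z=W[...,2]; k=(p.min(-1)>120)&(abs(z-.215)<.012)&(np.linalg.norm(W[...,:2]-C,axis=-1)<.13)
    if k.sum()>50: 
        A=np.c_[W[k][:,:2]-C,np.ones(k.sum())]; print(n,k.sum(),rect(W[k]),"plane",np.linalg.lstsq(A,W[k][:,2],rcond=None)[0].round(4))
p=cv2.imread("pics/scene3.png"); q=cv2.imread("pics/wrist3.png")
cv2.imwrite("pics/c4.png",np.vstack([cv2.resize(p[150:290,260:440],(450,350),interpolation=cv2.INTER_CUBIC),cv2.resize(q,(450,250))]))
E
```

```text
wrist tap 218.9873417721519 9.322784810126583 [ 0.4952 -0.1291  0.15  ]
wrist tap 415.14814814814815 8.88888888888889 [ 0.5879 -0.1197  0.15  ]
scene-based [ 0.49558681 -0.13073675] [ 0.58912204 -0.12140069]
False
t 22.63 pos [0.4154 0.3345 0.021 ] F [ 0.38 -0.25  0.28] M [0.04 0.01 0.  ] w 1.002 q [ 0.55  0.55  1.85 -0.    0.74  0.65]
t 23.31 pos [0.4151 0.3343 0.0208] F [-0.12 -0.2   4.84] M [-0.07  0.16  0.  ] w 0.122 q [0.55 0.55 1.85 0.   0.74 0.65]
t 24.06 pos [0.415  0.3342 0.0505] F [ 0.14  0.46 -3.15] M [ 0.04 -0.03  0.02] w 0.12 q [ 0.55  0.5   1.83 -0.    0.81  0.65]
t 29.71 pos [ 0.5359 -0.0595  0.2309] F [-0.25 -0.63 -2.95] M [ 0.01 -0.01 -0.04] w 0.118 q [-0.24  0.27  1.64 -0.    1.23 -0.34]
scene 1578 (array([536.6, -60.8]), array([122.3, 163.2]), 6.3) plane [0.0006 0.002  0.2152]
side 1024 (array([536.9, -61.3]), array([123.5, 165.6]), 5.8) plane [-0.0008  0.0007  0.2128]
wrist 43811 (array([535.9, -59.6]), array([120.9, 160. ]), 5.7) plane [-2.000e-04 -2.000e-04  2.156e-01]
```

View pics/c4.png

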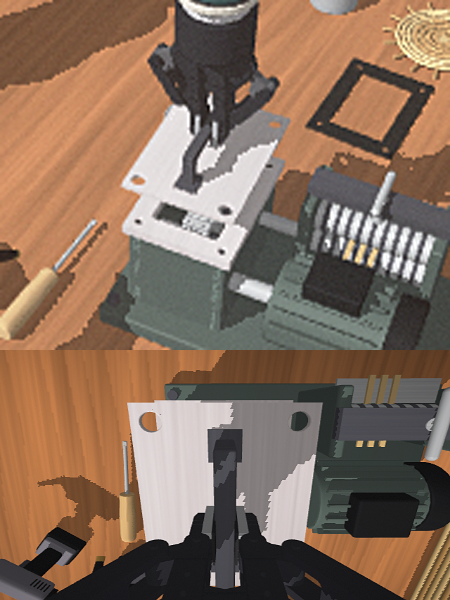

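The plate is level in the wrist fit, with its top at 0.2156 m. The wrist view of the taps puts the case about 1.5 mm off the scene estimate, so I'll apply that shift and descend.

```bash
python3 - <<'E'
from h import *
F=np.array([.5351,-.0580])
bot.move_linear([*F,.2305],max_speed=.05)
print(bot.move_linear([*F,.185],max_speed=.05,guard=8)); bot.wait(.8); s=st()
T0=np.array([[.482,.0026],[.5764,.0117],[.5891,-.1214],[.4955,-.1305]]) # taps by scene
for n in("scene","wrist"):
    m=optics.camera_model(n); p,d=optics.snapshot(n); cv2.imwrite(f"pics/{n}4.png",p)
    W=cloud(n,d); z=W[...,2]; k=(p.min(-1)>110)&(abs(z-.170)<(.008 if n=="scene" else .004))&(np.linalg.norm(W[...,:2]-F,axis=-1)<.115)
    A=np.c_[W[k][:,:2]-F,np.ones(k.sum())]; print(n,k.sum(),rect(W[k]),"plane",np.linalg.lstsq(A,W[k][:,2],rcond=None)[0].round(4))
    if n=="scene":
        for t in T0: 
            c=m["R"]@np.array([*t,.170])+m["t"]; q=m["K"]@c; q=q[:2]/q[2]; print("exp hole px",q.round(1))
            cv2.drawMarker(p,tuple(int(round(x)) for x in q),(0,0,255),cv2.MARKER_CROSS,3,1)
        sc=p
    else: wr=p
cv2.imwrite("pics/c5.png",np.vstack([cv2.resize(sc[170:290,220:420],(600,360),interpolation=cv2.INTER_CUBIC),cv2.resize(wr,(384,240)) if 0 else cv2.resize(wr[:256],(600,240))]))
E
```

```text
False
t 31.97 pos [ 0.5351 -0.058   0.185 ] F [ 0.28  0.28 -2.67] M [ 0.02  0.02 -0.03] w 0.118 q [-0.24  0.32  1.7  -0.    1.12 -0.34]
scene 1518 (array([536.3, -59.1]), array([120.9, 163.4]), 5.7) plane [0.0005 0.0023 0.1693]
exp hole px [335.8 200.2]
exp hole px [367.9 210.8]
exp hole px [348.6 245.3]
exp hole px [314.7 233.1]
wrist 44379 (array([535.2, -58.1]), array([121. , 159.8]), 5.7) plane [-0.0006 -0.0002  0.1699]
```

View pics/c5.png

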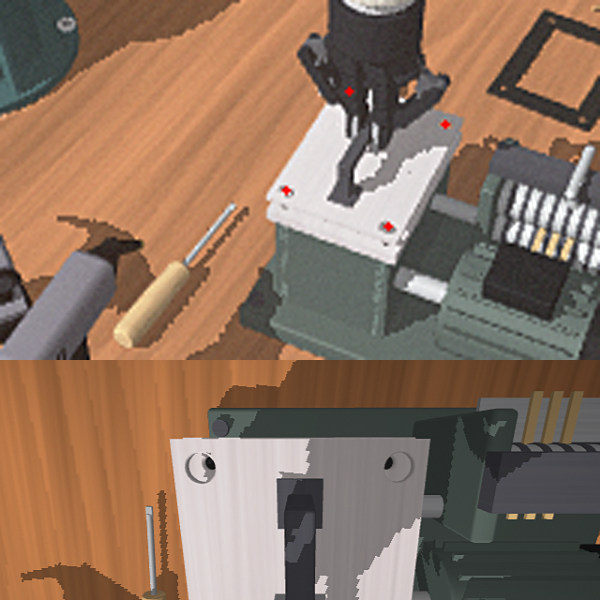

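The expected hole marks fall on the holes in the scene view. The taps show symmetrically through both far holes in the wrist view. I'm handing it in.

```bash
python3 -c "
from h import *
st(); workorder.job_done()"
```

```text
t 32.07 pos [ 0.5351 -0.058   0.185 ] F [ 0.19 -0.43 -3.25] M [ 0.   -0.04 -0.02] w 0.122 q [-0.24  0.32  1.7   0.    1.12 -0.34]
the job is handed in; nothing more can be done
```

I finished the job and handed it in at 32 s of the 69 s allowed; the arm is still holding the cover plate over the gear case.

**Duster:** I gripped the larger duster by its barrel and aimed the nozzle 45° down from the machine's right-hand side, 8 cm from the gear mesh by calculation. I held it there for about 2.8 s. The wrist camera put the nozzle within 1 mm of the case's middle line, but the tip itself was outside its view. I then stood the duster back at its old place and let go. A later picture shows it upright.

**Plate:** I lifted it by the handle and moved it over the case. The wrist camera measured the underside 14.9 mm above the mouth, level and turned to match the case (5.7°). Force on the tool was about the plate's weight, so no contact with the machine.

**Holes:** In the scene camera's view the expected hole positions fell on the two near holes. The gripper hid one of the other two, and I did not check the last one there. The wrist camera showed the threaded holes through the two far ones.

**Disagreement:** The scene and wrist cameras differed by about 1 to 2 mm in position. I positioned the plate by the wrist camera, and that error is well inside the holes' clearance (14 mm holes, 6 mm screws). The scene camera's rougher depth also suggested a slight slope (about 0.1°), which the wrist fit did not show.

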